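# Lower the tester tray by one hole

## Robot

A 6-joint arm with a two-finger parallel gripper is mounted at the origin on the work surface. World frame = base frame: x ahead of the robot, y to its left, z up, the work surface at z = 0. Lengths are in m, angles in rad, forces in N, time in s.
With the tool pointing down it reaches from about 0.35 to 0.775 m from the base axis. Payload 5.5 kg.
Tool frame: the origin (TCP) lies at the very end of the fingers, on their centre line; the grasp point (between the pads) lies 19 mm behind it (grip_point_offset is the distance from the TCP to the grasp point, in m); z points along the fingers, y is the direction in which the jaws open and shut (so a half turn about z gives the same grasp; the last joint's range is limited). The gripper opens to 85 mm and grips with 20 to 120 N. Pads are 22 mm wide; open, the fingers measure 114 mm over their backs; the gripper's body (76 mm by 85 mm) begins 54 mm behind the grasp point. The pads swing forward as they close: fully open they stand 13 mm farther back than shut.
Start: joints at [1.102, 0.313, 0.046, 1.304, 0, 1.431], TCP at [0.186, 0.544, 0.231] pointing down, gripper open.
Joint ranges: [-2.76, 2.76], [-0.86, 1.69], [-1.03, 1.26], [-2.2, 2.34], [-1.47, 1.5], [-3.14, 3.14]. Speed limits (rad/s): [2.57, 2.57, 3.14, 3.14, 3.14, 3.14].

## Interface

Orientations are given as a unit quaternion [w, x, y, z].
In Python, from workcell import * gives the robot as it stands.
- The arm moves only by the shell command python3 -m crank 'ROWS' [OPENING] [FORCE]. ROWS is a JSON object of lists of equal length, an entry for each row: "travel": the shift along the tool's x, y, z in units of 40 mm (1.0 is 40 mm), a list of three; "turn": the turn about the tool's z in rad. In form: {"travel": [[x, y, z], ...], "turn": [turn, ...]}. A call has 1 to 5 rows; each row is the pose to reach, as a shift and turn from the pose commanded when the call began, along the tool's axes at that moment; what a row does not reach only later rows make up. A row lasts 1/12 s, in which the tool goes at most 41.7 mm and 7.16 degrees, less where a joint would pass 70% of its speed; a pose out of reach is approached as far as the arm can. A call with a gripper value outside its range is refused whole. OPENING is the finger opening in mm, from 0 to 85.4, set as the call begins (- or left out, the last holds). The fingers move at their own pace and stop on an object; FORCE is the grip in N (left out, the last holds). Time passes only in rows, so rows that repeat a pose let the fingers close. It gives the time, the measured TCP pose, the force and the opening at its end, in the units of the state.
- get_state(): the state, without advancing time (a new reading comes with each control period).
- read_camera(name): name is "side" or "top"; returns a dict with "image" (384x512x3 uint8, red, green, blue), "K" (3x3 intrinsics, pixels), "R" (3x3) and "t" (3): a world point X has camera coordinates R X + t. Camera axes: x right, y down, z forward; pixel columns grow to the right and rows downward; lengths in m; the calibration is good to about 2 mm. A picture is of the moment at which its call begins. There is no depth.
- hand_in(): hands the job in, once; it reports no verdict.
The state is a dict: "clock": time; "joint_pos": joint angles; "qvel": joint speeds; "tau": joint torques, N m; "tcp_pos": TCP position; "orientation": TCP orientation; "wrist_force": force on the tool from outside, world axes, zero at the start; "ft_torque": the same for the moment, N m; "finger_gap": finger opening in m.
Only numpy, scipy, OpenCV 4.12 (cv2) and the standard library are available. Lean on these libraries where they do the work, as an engineer would, in place of code of your own. Each camera call takes 0.05 s, during which the arm holds its last target. There are 200 camera calls.

## Task

The little square tray that carries a cream jar, on its telescoping display stand, sits too high for the customers. Press the sprung button on top of that stand so that the tray comes down to the very next hole, only one hole lower, and clicks in there with the button let go. Keep the jar standing on the tray and leave the mirror stand at its height.

Things in the scene. Friction and masses are not known exactly. Their poses are not given: they have to be found in the camera images.
- tray_button (a point): Centre of the top of the dark grey round button (36 mm across) crowning the tray stand, 275 mm above the counter at the start. It stands 12 mm above a 46 mm black collar and goes 8 mm down against a spring (2 to 5 N). z up; it moves with the post. The square steel tray (100 mm, lip 12 mm) is on the post's +x side, its middle 75 mm out, its floor 61 mm below the button's top. Foot fixed.
- tray_post (a joint): How far (m) the post has sunk: 0 at the start, holes at 0, 0.04, 0.08. Pressing the button 5 mm or more frees the post, which sinks by its weight, damped, at 30 to 50 mm/s. After some 5 mm of sinking let go: it sinks on by itself and its sprung pin catches in the next hole. With the button still held as it passes 0.04, it goes on to the hole after. It cannot be pulled up.
- jar_mid (a point): Centre (half-way up) of the cream jar standing loose on the tray: clear, paper label, metal lid, 60 mm across, 40 mm high, about 0.12 kg. z points up through its lid. A like jar stands elsewhere on the counter.
- mirror_button (a point): Centre of the top of the button of the other stand, to be left at its height: the same foot, tubes, button and starting height, but with an upright round mirror (130 mm across) on its post, on the +x side, in place of the tray.

How it is judged:
By the outcome, as a careful person would: the job done as asked, in the order asked, and still so for the second after the job is handed in, with the robot touching nothing.
It also fails if it takes over 26 s, if anything falls off the work surface, if the arm or the gripper's body presses on something with over 40 N, if the wrist force passes 120 N, or if a joint passes its speed limit or range.

## Working session

There is one attempt and no reset: what is moved stays moved. The work goes in short steps, Python scripts to look and compute and a shell command to move; the robot and the scene stay as the last step left them, time stands still between calls to the robot, and variables do not carry over. Pictures are saved under pics/ and viewed, about 8 in all and at most 12, crops included, and the job is handed in when it is done.

```bash
mkdir -p pics; python3 - <<'E'
from workcell import *
import cv2, numpy as np
s=get_state(); print(s)
for n in("side","top"):
    c=read_camera(n); cv2.imwrite(f"pics/{n}0.png",c["image"][:,:,::-1]); print(n,c["K"].tolist(),c["R"].tolist(),c["t"].tolist())
E
```

```text
{'clock': 0.0, 'joint_pos': array([1.10239691e+00, 3.14020577e-01, 4.50019957e-02, 1.30361896e+00,
       6.88164480e-06, 1.43122632e+00]), 'qvel': array([ 4.12950906e-04, -7.79751463e-06,  3.13156705e-04, -2.05079586e-04,
        5.22394676e-04,  1.63023365e-03]), 'tau': array([ 7.60184812e-04, -4.80625498e+01,  2.98533440e+01,  1.92614493e-02,
       -7.17797593e-05, -2.58787253e-06]), 'tcp_pos': array([0.18544717, 0.54373769, 0.23040682]), 'orientation': array([-2.78842846e-04,  1.63674889e-01,  9.86513904e-01, -8.77366797e-04]), 'wrist_force': array([-0.46816675,  0.0754532 ,  0.53719692]), 'ft_torque': array([0.01044647, 0.00400756, 0.02344804]), 'finger_gap': 0.08526492883247871}
side [[477.9988168303141, 0.0, 258.98255765280317], [0.0, 477.9988168303141, 187.17661277325084], [0.0, 0.0, 1.0]] [[0.9575369209502294, -0.2882303700645828, -0.0068043213906899165], [-0.1684003665541761, -0.5399788953220326, -0.824659996090035], [0.23401786590252743, 0.7907882437032248, -0.5655878287756868]] [-0.5665346020569004, 0.231996629242929, 1.0758754496982323]
top [[470.9362363273588, 0.0, 250.10314483254567], [0.0, 470.9362363273588, 186.04631623397924], [0.0, 0.0, 1.0]] [[0.007154249546973723, -0.9999743248367166, -0.0004078979930293209], [-0.9840875218229098, -0.00696816525594499, -0.17754772334617583], [0.17754032247876525, 0.0016716280444323635, -0.9841121072082272]] [-0.001085995343151001, 0.6013223059841084, 1.1951160030779524]
```

View pics/side0.png

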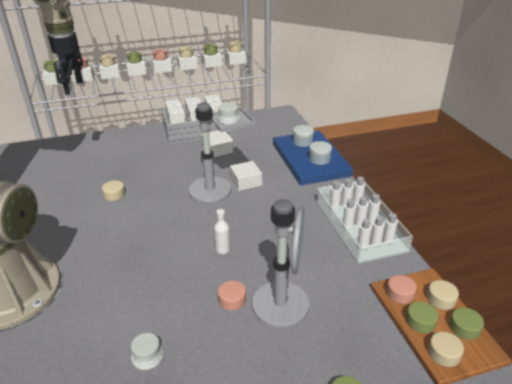

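View pics/top0.png

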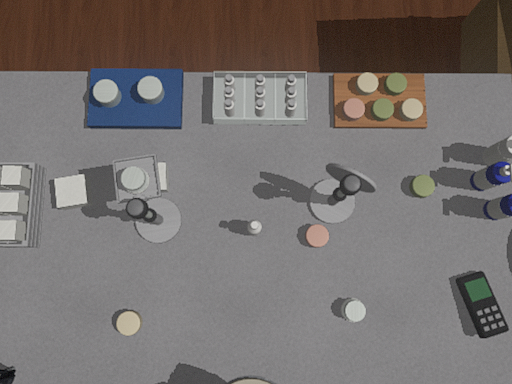

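```bash
cat > h.py <<'E'
from workcell import *
import cv2, numpy as np
def ray(c,uv):
    d=np.linalg.inv(c["K"])@[uv[0],uv[1],1]; R=np.array(c["R"]); return -R.T@c["t"], R.T@d
def plane(c,uv,z):
    o,d=ray(c,uv); return o+d*(z-o[2])/d[2]
def tri(a,ua,b,ub):
    P=[np.array(c["K"])@np.c_[c["R"],c["t"]] for c in(a,b)]
    X=cv2.triangulatePoints(P[0],P[1],np.array(ua,float),np.array(ub,float)).ravel(); return X[:3]/X[3]
def proj(c,X):
    p=np.array(c["K"])@(np.array(c["R"])@X+c["t"]); return p[:2]/p[2]
E
python3 - <<'E'
from h import *
a,b=read_camera("side"),read_camera("top")
for n,u,v in(("tray",(204,107),(137,207)),("mirror",(283,208),(351,184)),("jarlid",(229,109),(132,177))):
    print(n,tri(a,u,b,v),plane(b,v,.275),plane(a,u,.275))
A=cv2.resize(a["image"][80:210,160:270],None,fx=4,fy=4,interpolation=2)
B=cv2.resize(b["image"][145:250,90:190],None,fx=3.6,fy=3.6,interpolation=2)
h=max(A.shape[0],B.shape[0]); f=lambda I:np.pad(I,((0,h-I.shape[0]),(0,0),(0,0)))
cv2.imwrite("pics/c1.png",np.hstack([f(A),f(B)])[:,:,::-1])
for n,c,(x0,y0,x1,y1) in(("side",a,(194,98,216,124)),("top",b,(124,195,150,222))):
    m=(c["image"].max(2)<75).astype(np.uint8); k=np.zeros_like(m);k[y0:y1,x0:x1]=m[y0:y1,x0:x1]
    N,l,s,ce=cv2.connectedComponentsWithStats(k); i=1+s[1:,4].argmax(); print(n,s[i],ce[i])
E
```

```text
tray [0.51703919 0.24871998 0.26535611] [0.51374348 0.24651866 0.275     ] [0.5155957  0.22831027 0.275     ]
mirror [ 0.57197613 -0.22011485  0.26119537] [ 0.5674903  -0.21672061  0.275     ] [ 0.56763363 -0.23720055  0.275     ]
jarlid [0.58825269 0.26949164 0.24029237] [0.57964742 0.26071896 0.275     ] [0.57373311 0.19744107 0.275     ]
side [196 109  16  12 138] [204.01449275 115.19565217]
top [125 198  25  24 177] [139.87570621 210.93220339]
```

View pics/c1.png

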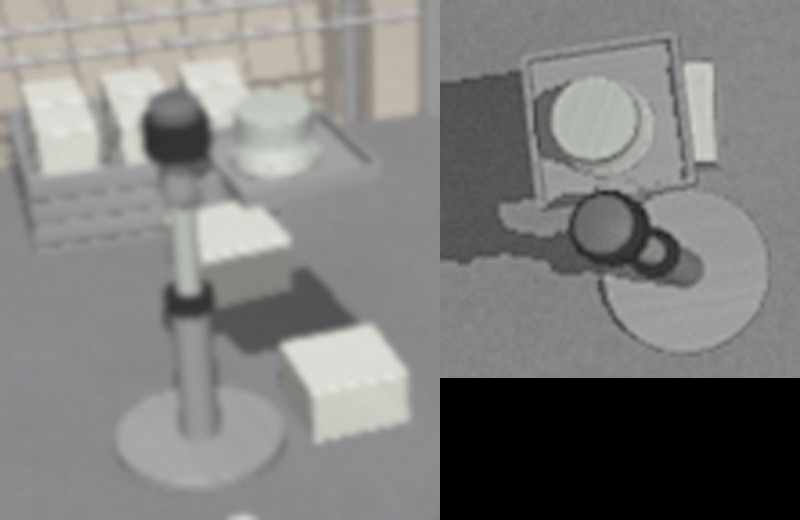

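```bash
python3 - <<'E'
from h import *
a,b=read_camera("side"),read_camera("top")
print("footT",plane(b,(158.3,220.5),.008),"footS",plane(a,(210,189),.008))
print(tri(a,(204.5,106),b,(136.7,207.5)),plane(b,(136.7,207.5),.275),plane(a,(204.5,106),.275))
for p in([.514,.247,.275],[.512,.243,.275]): print(proj(a,p),proj(b,p))
s=get_state(); from scipy.spatial.transform import Rotation as Ro
q=s["orientation"]; M=Ro.from_quat(np.r_[q[1:],q[0]]).as_matrix(); print(M.round(3).tolist(),s["tcp_pos"],s["clock"])
print("shift for button+60mm",(M.T@(np.array([.513,.245,.335])-s["tcp_pos"])/.04).round(2))
E
```

```text
footT [0.51275661 0.25185203 0.008     ] footS [0.51739104 0.24626695 0.008     ]
[0.51708154 0.24856859 0.26795856] [0.51265194 0.24711173 0.275     ] [0.51800789 0.23384462 0.275     ]
[201.96656625 104.1353937 ] [136.78293804 206.88049607]
[201.50293268 104.85914315] [138.59035788 207.81331332]
[[-0.946, 0.323, -0.0], [0.323, 0.946, -0.001], [0.0, -0.001, -1.0]] [0.18562049 0.54408068 0.23099147] 0.3
shift for button+60mm [-10.16  -4.44  -2.6 ]
```

```bash
python3 -m crank '{"travel":[[0,0,-1],[0,0,-2],[-0.4,-0.2,-2.8],[-1.2,-0.5,-3],[-2,-0.9,-3]],"turn":[0,0,0,0,0]}' 0 60
python3 -m crank '{"travel":[[-0.8,-0.35,0],[-1.6,-0.7,0],[-2.4,-1.05,0],[-3.2,-1.4,0],[-4.0,-1.75,0]],"turn":[0,0,0,0,0]}'
python3 -m crank '{"travel":[[-0.8,-0.35,0],[-1.6,-0.7,0],[-2.4,-1.05,0],[-3.2,-1.4,0],[-3.6,-1.57,0]],"turn":[0,0,0,0,0]}'
python3 - <<'E'
from h import *
from scipy.spatial.transform import Rotation as Ro
s=get_state();q=s["orientation"]; M=Ro.from_quat(np.r_[q[1:],q[0]]).as_matrix()
print(s["tcp_pos"],s["wrist_force"],s["finger_gap"],s["clock"],(M.T@(np.array([.514,.247,.295])-s["tcp_pos"])/.04).round(2))
E
```

```text
clock: 0.72
tcp_pos: [0.2507, 0.4856, 0.3547]
orientation: [0.001, 0.162, 0.987, 0.003]
wrist_force: [1.4, -0.1, -0.4]
finger_gap: 0.0255
clock: 1.13
tcp_pos: [0.3795, 0.3651, 0.3515]
orientation: [0.0, 0.164, 0.987, 0.0]
wrist_force: [0.6, 1.3, -0.4]
finger_gap: -0.0002
clock: 1.55
tcp_pos: [0.4971, 0.2577, 0.3509]
orientation: [0.0, 0.165, 0.986, -0.0]
wrist_force: [-0.6, -0.1, 0.1]
finger_gap: -0.0002
[0.49712911 0.25774622 0.35085285] [-0.58177404 -0.13228752  0.1260594 ] -0.0002209778828471598 1.55 [-0.49 -0.12  1.4 ]
```

```bash
python3 -m crank '{"travel":[[-0.5,-0.12,0.4],[-0.5,-0.12,0.9],[-0.5,-0.12,1.3],[-0.5,-0.12,1.3]],"turn":[0,0,0,0]}'
python3 - <<'E'
from h import *
a,b=read_camera("side"),read_camera("top")
s=get_state();print(s["tcp_pos"],s["wrist_force"],s["clock"],proj(a,s["tcp_pos"]),proj(b,s["tcp_pos"]))
A=cv2.resize(a["image"][40:170,160:270],None,fx=4,fy=4,interpolation=2)
B=cv2.resize(b["image"][145:250,90:190],None,fx=3.6,fy=3.6,interpolation=2)
h=max(A.shape[0],B.shape[0]); f=lambda I:np.pad(I,((0,h-I.shape[0]),(0,0),(0,0)))
cv2.imwrite("pics/c2.png",np.hstack([f(A),f(B)])[:,:,::-1])
E
```

```text
clock: 1.88
tcp_pos: [0.5109, 0.2484, 0.2956]
orientation: [-0.003, 0.164, 0.986, -0.001]
wrist_force: [-0.5, 0.2, -0.5]
finger_gap: -0.0002
[0.51158818 0.24929807 0.29913874] [-0.47855782  0.58507134  0.23007004] 1.9833 [200.1636164   95.19103065] [132.91689656 206.47285491]
```

View pics/c2.png

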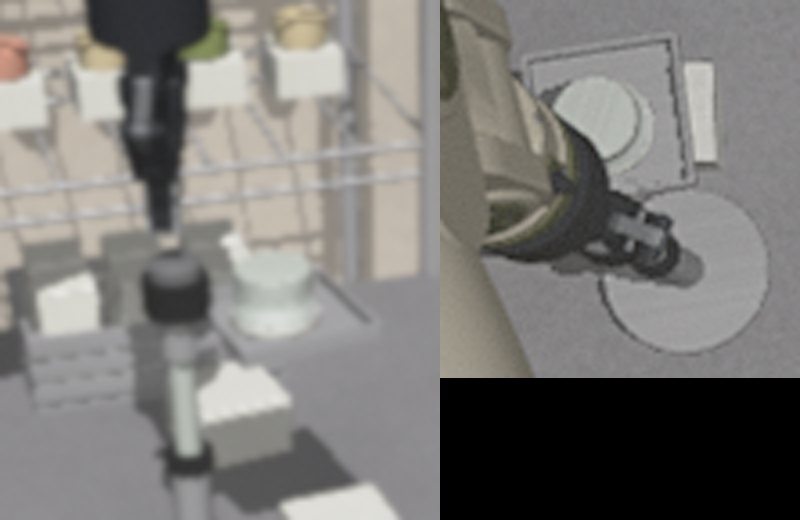

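```bash
python3 -m crank '{"travel":[[-0.11,0,0.3],[-0.11,0,0.52],[-0.11,0,0.52]],"turn":[0,0,0]}'
```

```text
clock: 2.23
tcp_pos: [0.5157, 0.2482, 0.2778]
orientation: [-0.001, 0.163, 0.987, -0.0]
wrist_force: [-0.6, 0.2, -1.2]
finger_gap: -0.0002
```

```bash
python3 -m crank '{"travel":[[0,0,0.15],[0,0,0.26]],"turn":[0,0]}'
```

```text
clock: 2.4
tcp_pos: [0.5165, 0.2485, 0.27]
orientation: [0.001, 0.163, 0.987, 0.001]
wrist_force: [-2.9, -0.8, 14.0]
finger_gap: -0.0001
```

```bash
python3 -m crank '{"travel":[[0,0,0.08]],"turn":[0]}'
```

```text
clock: 2.48
tcp_pos: [0.5165, 0.2485, 0.2668]
orientation: [0.001, 0.163, 0.987, 0.001]
wrist_force: [-0.6, -0.0, 0.9]
finger_gap: 0.0001
```

```bash
python3 -m crank '{"travel":[[0,0,0.15]],"turn":[0]}'
```

```text
clock: 2.57
tcp_pos: [0.5165, 0.2485, 0.2605]
orientation: [0.001, 0.163, 0.987, 0.001]
wrist_force: [-0.6, -0.4, 2.9]
finger_gap: 0.0001
```

```bash
python3 -m crank '{"travel":[[0,0,-0.8],[0,0,-1.6],[0,0,-2.2],[0,0,-2.5],[0,0,-2.5]],"turn":[0,0,0,0,0]}'
python3 -m crank '{"travel":[[0.8,0.35,0],[1.6,0.7,0],[2.4,1.05,0],[3.2,1.4,0],[4.0,1.75,0]],"turn":[0,0,0,0,0]}'
python3 -m crank '{"travel":[[0.5,0.2,0],[0.5,0.2,0],[0.5,0.2,0],[0.5,0.2,0],[0.5,0.2,0]],"turn":[0,0,0,0,0]}'
python3 - <<'E'
from h import *
a,b=read_camera("side"),read_camera("top")
s=get_state();print(s["tcp_pos"],s["wrist_force"],s["clock"])
for z in(.275,.235,.195): print(z,proj(a,[.516,.248,z])+[1,2.8],proj(b,[.516,.248,z]))
A=cv2.resize(a["image"][80:210,160:270],None,fx=4,fy=4,interpolation=2)
B=cv2.resize(b["image"][145:250,90:190],None,fx=3.6,fy=3.6,interpolation=2)
h=max(A.shape[0],B.shape[0]); f=lambda I:np.pad(I,((0,h-I.shape[0]),(0,0),(0,0)))
cv2.imwrite("pics/c3.png",np.hstack([f(A),f(B)])[:,:,::-1])
E
```

```text
clock: 2.98
tcp_pos: [0.5172, 0.2485, 0.362]
orientation: [0.003, 0.164, 0.987, 0.001]
wrist_force: [1.0, -0.2, -0.3]
finger_gap: 0.0003
clock: 3.4
tcp_pos: [0.3858, 0.3665, 0.3572]
orientation: [-0.001, 0.164, 0.986, -0.001]
wrist_force: [1.1, 0.9, -0.1]
finger_gap: -0.0001
clock: 3.82
tcp_pos: [0.3716, 0.3794, 0.3582]
orientation: [-0.0, 0.164, 0.986, -0.0]
wrist_force: [0.2, 0.4, -0.5]
finger_gap: -0.0003
[0.37182644 0.37927435 0.35842965] [-0.66549234 -0.54811917 -0.81466585] 3.9167
0.275 [203.65311426 106.68113938] [136.36606237 205.95812576]
0.235 [204.76792108 120.69246007] [140.61361557 208.38334473]
0.195 [205.84339575 134.20943917] [144.55584242 210.63423198]
```

View pics/c3.png

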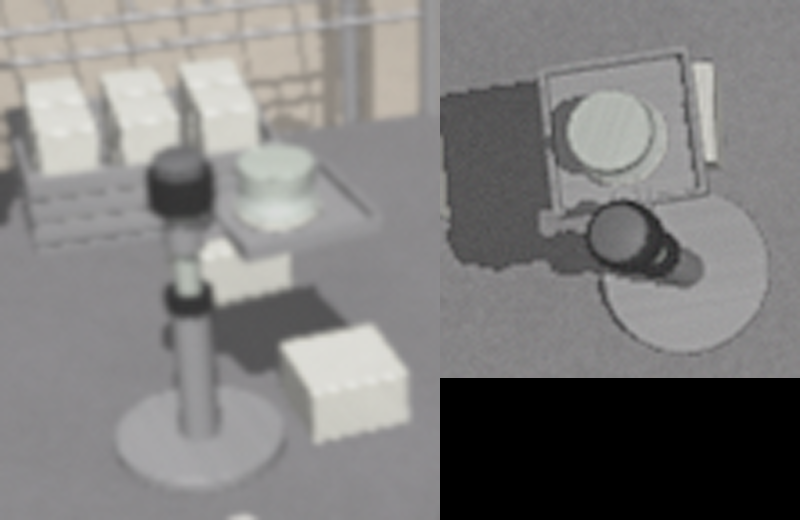

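```bash
python3 -m crank '{"travel":[[0,0,0],[0,0,0],[0,0,0],[0,0,0],[0,0,0]],"turn":[0,0,0,0,0]}' | head -1
python3 -m crank '{"travel":[[0,0,0],[0,0,0],[0,0,0],[0,0,0],[0,0,0]],"turn":[0,0,0,0,0]}' | head -1
python3 - <<'E'
from h import *
a,b=read_camera("side"),read_camera("top")
A=cv2.resize(a["image"][80:350,160:330],None,fx=2.2,fy=2.2,interpolation=2)
B=cv2.resize(b["image"][145:250,90:190],None,fx=3.6,fy=3.6,interpolation=2)
h=max(A.shape[0],B.shape[0]); f=lambda I:np.pad(I,((0,h-I.shape[0]),(0,0),(0,0)))
cv2.imwrite("pics/c4.png",np.hstack([f(A),f(B)])[:,:,::-1])
o=cv2.imread("pics/side0.png")[:,:,::-1]
print("mirror diff",np.abs(o[195:320,250:310].astype(int)-a["image"][195:320,250:310]).mean())
C=cv2.imread("pics/c3.png"); D=cv2.imread("pics/c4.png")
print("top diff since last",np.abs(C[:378,440:].astype(int)-D[:378,A.shape[1]:A.shape[1]+360]).mean())
E
```

```text
clock: 4.33
clock: 4.75
mirror diff 0.5702666666666667
top diff since last 1.4310307662159514
```

View pics/c4.png

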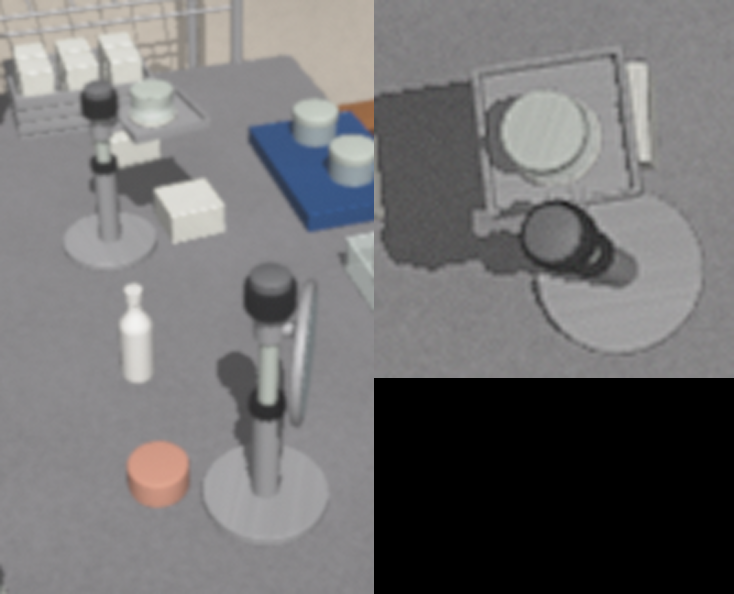

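```bash
python3 -c "
from workcell import *
print(hand_in(), get_state()['clock'])"
```

```text
the job is handed in; nothing more can be done
the job is handed in; nothing more can be done
```

The tray is one hole lower, with the jar still standing on it, and the job is handed in. I pressed the tray stand's button with the closed fingers and followed it down to about 14 mm below its starting height. Then I lifted clear, so the post sank on by itself, and moved the arm away.

- **Tray height:** the side view put the button top at about row 120.5; row 120.7 was expected for 0.235 m, which is 40 mm lower. After another 0.8 s it looked unchanged by eye, so I take it as caught in the next hole. I had no direct reading of the click.
- **Jar:** it stands on the tray in both views.
- **Mirror stand:** its picture is the same as at the start, within noise.
- **Limits:** the last clock reading before handing in was 4.75 s of the 26 s allowed. The highest wrist force I saw was about 14 N, read only at the end of each move.
- **Disagreement:** the two cameras differed at first by about 15 mm in y. Comparing the side view with the fingertip showed it reading about 3 pixels low, and I corrected for that before pressing.

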